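# Lock the vial rack and hold the key

### The arm

A 6-joint arm with a two-finger parallel gripper is mounted at the origin on a cart in front of the work surface, level with it; the furniture and walls round the work are solid. World frame = base frame: x ahead of the robot, y to its left, z up, the work surface at z = 0. Lengths are in m, angles in degrees, forces in N, time in s.
With the tool pointing down it reaches from about 0.375 to 0.9 m from the base axis. Payload 3.1 kg.
Tool frame: the origin (TCP) lies on the centre line of the jaws, within the pads' length; the fingertips stand 17 mm ahead of it and the grasp point (between the pads) lies 2 mm behind it; z points along the fingers, y is the line along which they close (so a half turn about z gives the same grasp; the last joint's range is limited). The gripper opens to 87 mm and grips with 3 to 60 N. Pads are 19 mm wide; open, the fingers measure 117 mm over their backs; the gripper's body (75 mm by 190 mm) begins 51 mm behind the grasp point.
Start: joints at [-73.768, 30.224, 82.088, -0, 67.689, -10.227], TCP at [0.278, -0.559, 0.24] pointing down, gripper open.
Joint ranges: [-176.69, 176.69], [-43.24, 126.21], [12.49, 139.97], [-82, 262], [0, 151.66], [-163.58, 163.58]. Speed limits (degrees/s): [159.86, 159.86, 180, 180, 180, 180].

### API

Orientations are given as a 3x3 rotation matrix whose columns are the frame's x, y, z axes.
In Python, from rig import bot, imaging, finder gives the robot as it stands. The module is installed in compiled form; this text tells all that it offers.
- The arm moves only by the tool play_rows, never from a script. Its argument "motion" is a list that holds one entry, the list of rows, each a list of 6 numbers: the shift along the tool's x, y, z in m, then the turn, a rotation vector about the tool's x, y, z in degrees. In form: [[[dx, dy, dz, wx, wy, wz], ...]]. A call has 1 to 8 rows; each row is the pose to reach, as a shift and turn from the pose commanded when the call began, along the tool's axes at that moment; what a row does not reach only later rows make up. A row lasts 1/12 s, in which the tool goes at most 41.7 mm and 7.16 degrees, less where a joint would pass 70% of its speed; a pose out of reach is approached as far as the arm can. A call with a gripper value outside its range is refused whole. "fingers" is the finger opening in m, from 0 to 0.087, set as the call begins (left out, the last holds). The fingers move at their own pace and stop on an object; the grip force is fixed at half the most. Time passes only in rows, so rows that repeat a pose let the fingers close. It gives the time, the measured TCP pose, the force, the opening and the grip force at its end, in the units of the state.
- bot.read_state(): the state, without advancing time (a new reading comes with each control period).
- imaging.capture(name): name is "scene" or "top" or "wrist"; returns a dict with "frame" (400x640x3 uint8, red, green, blue), "camera_matrix" (3x3 intrinsics, pixels), "R" (3x3) and "t" (3): a world point X has camera coordinates R X + t. Camera axes: x right, y down, z forward; pixel columns grow to the right and rows downward; lengths in m; the calibration is good to about 2 mm. A picture is of the moment at which its call begins. There is no depth.
- bot.hand_in(): hands the job in; it is judged then, once.
Trained networks look in the newest picture that a camera, given by its name, has taken for a name from the list of things; names that differ only in an ending like _2 or _b are one class to them, and where a whole thing is asked for, a point or a joint stands for the part that bears it (a point fixed in the world has none). Each returns a list of dicts, best first, with "confidence" (0 to 1); they miss things now and then, are a little off and sometimes report something else, mostly with a low value. They report only what shows in the picture. A call takes as long as a camera call. They do not tell look-alikes from the thing itself.
- finder.recognise(camera, name): "at" ([x, y, z] in m, in world coordinates, good to about 4 mm: the middle of the surface that is visible of it).
- finder.outline_of(camera, name): "pixels" (400x640 bool, what is visible of it).
The state is a dict: "time_s": time; "joint_positions": joint angles; "qvel": joint speeds; "tau": joint torques, N m; "position": TCP position; "tcp_rot": TCP orientation; "force": force on the tool from outside, world axes, zero at the start; "moment": the same for the moment, N m; "opening": opening from 0.0 (shut) to 1.0 (fully open); "grasp_force": force on a finger pad.
Only numpy, scipy, OpenCV 4.12 (cv2) and the standard library are available. Lean on these libraries where they do the work, as an engineer would, in place of code of your own. Each camera call takes 0.05 s, during which the arm holds its last target. There are 200 camera calls.

### The job

Make the vial rack safe: swing its yellow keeper bar shut over the vials until it snaps past its detent against the stop. Then take the red-headed key out of its wooden stand, push it fully home into the brass lock (it has sticky pins, so push firmly and wiggle a little if it hangs), turn it a quarter turn clockwise seen from above to its stop, and finish while still gripping the key and holding it turned, because the lock springs back. Leave the vials in their holes and do not disturb the orange jar, the yellow level or the blue log book.

Things in the scene. Friction and masses are not known exactly. Their poses are not given: they have to be found in the camera images.
- rack: Fixed aluminium plate 100 x 270 x 8 mm with a vial block, hinge post and lock. Origin on the table; x across (away from the robot at yaw 0), y along the vials, z up. Plate x -50..50, y -130..140 mm. Hinge axis at (0, 100); vials at y 65, 35, 5, -25; lock axis at (0, -80): dark steel cylinder, 44 mm diameter, top z 64. Detent post (top 48) and stop post (top 64) at y -44.
- keeper (a joint): Angle of the yellow keeper bar, rad: 0 = shut over the vials against its stop; grows as its free end swings out to the rack's -x side, up to 1.5. Stays where it is left. The spring ball detent is met at about 0.08; getting over it takes about 10 N at the knob, then it snaps to 0 by itself.
- keeper_hinge (a point): Point on the bar's vertical hinge axis, 60 mm above the table (mid height of the bar). Axes as the rack's. The bar is 18 mm wide and reaches 155 mm from the axis, underside 56 mm and top 64 mm above the table; shut, it runs along the rack's -y.
- keeper_knob (a point): Middle of the top of the black knob on the bar: upright post, 16 mm diameter, 28 mm tall (a steel washer of 22 mm diameter round its lowest 3 mm), standing on the bar 112 mm from the hinge axis; this point is 92 mm above the table. Axes turn with the bar: -y points to its free end, pushing to +x shuts it.
- plug (a joint): Angle of the brass lock plug, rad: 0 = key goes in; grows clockwise from above; hard stop at 1.571. A spring turns it back (0.025 N m at 0, 0.10 at the stop). About 0.1 rad of play between blade and slot, so turn the key a little further. A flat steel tongue on it, 50 mm from axis to end, 66 to 70 mm above the table, points to the rack's -x at 0 and lies over the shut bar's end at the stop.
- keyway (a point): Middle of the keyway's mouth, on the lock axis in the brass plug's top face (36 mm diameter), 70 mm above the table. z up; axes turn with the plug. Slot 18 mm along x, 6.5 mm along y, 36 mm deep, 3 mm bevel round the mouth. Two pairs of spring pins press on the blade from both y sides, 12 and 22 mm down; pushing past them takes about 7 N, then 12 N.
- key: Loose key, about 50 g, upright, blade down in its stand. Origin: middle of the underside (shoulder) of the red head, 40 mm above the table at the start; z up. Head 34 mm along x, 10 along y, 32 along z. Steel blade below, 16 mm along x, 5 along y, 32 long, last 6 mm tapered. Home, the shoulder rests on the plug's face. Grip the head across y. Same when turned by half a turn.
- key_stand: Fixed wooden block 64 x 56 x 40 mm with the slot that the key's blade stands in, 36 mm deep and 18 x 7 mm (long way along the block's x). Origin on the table under its middle.
- vial_a: Capped glass sample vial, 23 mm diameter, 45 mm tall, loose in the rack's hole at y 65 mm; origin at the middle of its foot, 8 mm above the table. It stands 17 mm out of the block.
- vial_b: The same kind of vial in the hole at y 35 mm.
- vial_c: The same kind of vial in the hole at y 5 mm.
- vial_d: The same kind of vial in the hole at y -25 mm.
- jar_gel: Orange-brown jar with white lid, 62 mm diameter, 78 mm tall, standing loose on the table; origin at the middle of its foot.
- level: Yellow spirit level 150 x 21 x 38 mm, loose on the table; origin under its middle, long way along x.
- log_book: Dark blue log book 105 x 150 x 13 mm, loose on the table; origin under its middle.
Things that resemble listed ones, but are neither listed nor needed, are in the scene too. Leave any purple look-alike of the key_stand alone.

How it is judged:
By the outcome, as a careful person would: the job done as asked, in the order asked, and still so for the second after the job is handed in, while the arm keeps its last pose, push and grip.
It also fails if it takes over 64 s, if anything falls off the work surface, if the arm or the gripper's body presses on something with over 40 N, if the wrist force passes 120 N, or if a joint passes its speed limit or range.

## Working session

There is one attempt and no reset: what is moved stays moved. The work goes in short steps, Python scripts to look and compute and a tool call to move; the robot and the scene stay as the last step left them, time stands still between calls to the robot, and variables do not carry over. Pictures are saved under pics/ and viewed, at most 10 in all, crops included, and the job is handed in when it is done.

Besides the shell and the picture viewer there is one more tool, called after "Request:" as name(argument=value, ...), one argument or row to a line, values as JSON. play_rows: Moves the arm, as the interface text tells. Its arguments: {"type":"object","properties":{"motion":{"type":"array"},"fingers":{"type":"number"}},"required":["motion"]}

```bash
mkdir -p pics
cat > h.py <<'E'
from rig import bot, imaging, finder
import numpy as np, cv2
np.set_printoptions(precision=4,suppress=True)
def snap(n,f=None):
    d=imaging.capture(n)
    if f: cv2.imwrite('pics/'+f,d['frame'][:,:,::-1])
    return d
def ray(d,u,v):
    R=np.array(d['R']);t=np.array(d['t']);K=np.array(d['camera_matrix'])
    c=-R.T@t; w=R.T@np.linalg.solve(K,[u,v,1.]); return c,w/np.linalg.norm(w)
def atz(d,u,v,z):
    c,w=ray(d,u,v); return c+w*(z-c[2])/w[2]
def tri(rs):
    A=0;b=0
    for c,w in rs:
        P=np.eye(3)-np.outer(w,w);A=A+P;b=b+P@c
    x=np.linalg.solve(A,b); return x,[np.linalg.norm((np.eye(3)-np.outer(w,w))@(x-c)) for c,w in rs]
def proj(d,X):
    p=np.array(d['camera_matrix'])@(np.array(d['R'])@np.array(X)+np.array(d['t'])); return p[:2]/p[2]
E
python3 - <<'E'
from h import *
for c in ('scene','top'):
    d=snap(c,c+'1.png'); print(c, -np.array(d['R']).T@d['t'])
    for n in ['rack','keeper','keeper_knob','plug','key','key_stand','vial_a','jar_gel','level','log_book']:
        print(n,[(np.array(r['at']),round(r['confidence'],2)) for r in finder.recognise(c,n)])
print(bot.read_state())
E
```

```text
scene [-0.268  -1.0735  0.6579]
rack [(array([0.551 , 0.0077, 0.0106]), 0.65)]
keeper []
keeper_knob [(array([0.5192, 0.004 , 0.0624]), 0.56), (array([0.5507, 0.006 , 0.0097]), 0.51)]
plug []
key [(array([ 0.4494, -0.3589,  0.0615]), 0.4)]
key_stand [(array([ 0.2609, -0.4912,  0.0352]), 0.95), (array([ 0.4095, -0.6646,  0.0434]), 0.86), (array([ 0.4351, -0.3667,  0.0329]), 0.66), (array([ 0.3601, -0.1415,  0.0159]), 0.19)]
vial_a []
jar_gel [(array([ 0.4668, -0.5662,  0.0482]), 0.63)]
level [(array([ 0.3026, -0.3523,  0.0381]), 0.53)]
log_book [(array([ 0.3562, -0.142 ,  0.0151]), 0.65)]
top [ 0.2736 -0.2314  1.6448]
rack [(array([0.5733, 0.0101, 0.0066]), 0.74)]
keeper []
keeper_knob [(array([0.5304, 0.0414, 0.064 ]), 0.77), (array([0.5809, 0.0159, 0.0542]), 0.22)]
plug [(array([ 0.5975, -0.0732,  0.0664]), 0.58)]
key []
key_stand [(array([ 0.4297, -0.6523,  0.0382]), 0.95), (array([ 0.4509, -0.3554,  0.0379]), 0.63), (array([ 0.2957, -0.4632,  0.0408]), 0.41)]
vial_a [(array([0.5695, 0.0718, 0.0517]), 0.53), (array([0.5731, 0.0438, 0.0592]), 0.4)]
jar_gel [(array([ 0.4822, -0.5425,  0.0808]), 0.62)]
level [(array([ 0.3029, -0.3424,  0.0402]), 0.51)]
log_book [(array([ 0.4026, -0.1007,  0.0126]), 0.93)]
{'time_s': 1.1, 'joint_positions': array([-73.7678,  30.2228,  82.0878,   0.0005,  67.6895, -10.2296]), 'qvel': array([ 0.1245, -0.0897, -0.0761, -0.0537, -0.0231, -0.0279]), 'tau': array([ -0.001 , -44.0031, -17.6984,   0.0633,   0.0505,  -0.    ]), 'position': array([ 0.2785, -0.5595,  0.2396]), 'tcp_rot': array([[ 0.8952,  0.4456,  0.    ],
       [ 0.4456, -0.8952,  0.    ],
       [ 0.    ,  0.    , -1.    ]]), 'force': array([-0.3781, -0.1454,  0.3655]), 'moment': array([-0.0701, -0.0584,  0.0114]), 'grasp_force': 0.0, 'opening': 1.0029309638645112}
```

View pics/scene1.png

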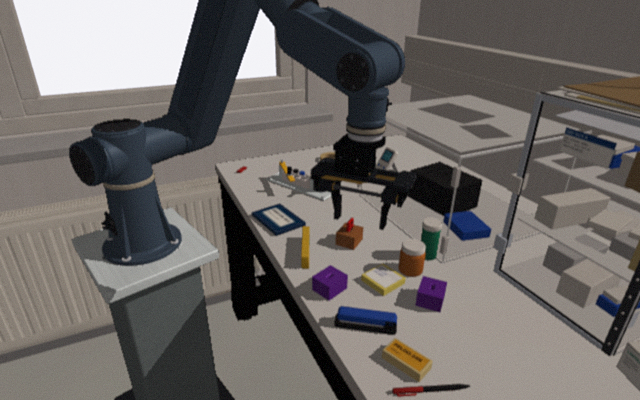

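View pics/top1.png

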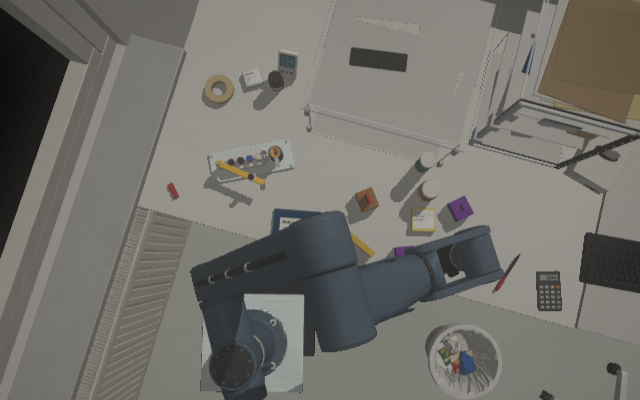

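The scene view shows the red key in its wooden stand at about (348,232) and the rack at about (300,180). The top view shows the stand at (367,200), the hinge at (222,163), the knob at (250,177) and the lock at (276,152). I'll move the wrist camera over the key.

Request:
play_rows(
  motion=[
    [[0.03, -0.013, -0.01, 0, 0, 0], [0.065, -0.028, -0.02, 0, 0, 0], [0.1, -0.042, -0.03, 0, 0, 0], [0.135, -0.057, -0.04, 0, 0, 0], [0.17, -0.07, -0.05, 0, 0, 0], [0.205, -0.085, -0.06, 0, 0, 0], [0.225, -0.095, -0.06, 0, 0, 0], [0.225, -0.095, -0.06, 0, 0, 0]],
  ],
)

```text
time_s: 1.77
position: [0.4403, -0.3702, 0.3006]
tcp_rot: [[0.893, 0.45, 0.002], [0.45, -0.893, 0.001], [0.002, 0.0, -1.0]]
force: [-0.4, -1.1, -0.5]
opening: 1.0
grasp_force: 0.0
```

Run:
```python
from h import *
d=snap('wrist','w1.png'); s=bot.read_state(); print(s['time_s'],s['position'],s['tcp_rot'])
R=s['tcp_rot'];c=-np.array(d['R']).T@d['t']; print('cam in tcp',R.T@(c-s['position'])); print(R.T@np.array(d['R']).T)
for n in ['key','key_stand']:
    print(n,[(np.array(r['at']),round(r['confidence'],2)) for r in finder.recognise('wrist',n)])
```

```text
1.8167 [ 0.4389 -0.3723  0.3001] [[ 0.8934  0.4493  0.0004]
 [ 0.4493 -0.8934 -0.0005]
 [ 0.0001  0.0006 -1.    ]]
cam in tcp [ 0.0687 -0.0004 -0.1455]
[[-0.0001 -0.9704 -0.2415]
 [ 1.     -0.0001  0.0001]
 [-0.0002 -0.2415  0.9704]]
key [(array([ 0.452 , -0.3542,  0.0726]), 0.71), (array([ 0.498 , -0.0277,  0.0629]), 0.37)]
key_stand [(array([ 0.4604, -0.3557,  0.0358]), 0.95), (array([ 0.3018, -0.4639,  0.0392]), 0.66), (array([ 0.4992, -0.0288,  0.0657]), 0.57)]
```

View pics/w1.png

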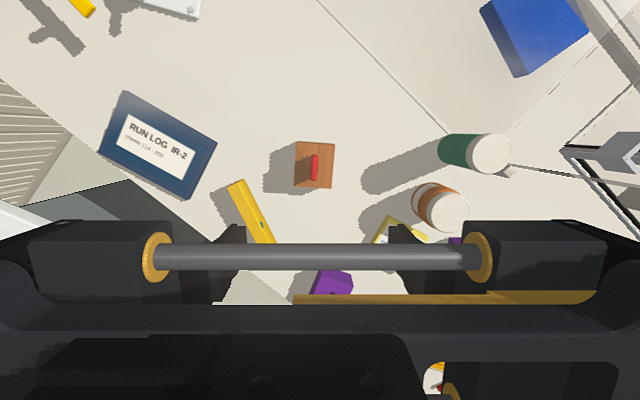

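The wrist picture shows the stand at (315,165) with the red key head at (314,170), its long side nearly along tool x. The level is at (250,210), the jar at (437,207) and the log book at (157,145). Next I'll look at the rack.

Request:
play_rows(
  motion=[
    [[0.019, -0.029, 0, 0, 0, 0], [0.04, -0.062, 0, 0, 0, 0], [0.062, -0.096, 0, 0, 0, 0], [0.084, -0.13, 0, 0, 0, 0], [0.106, -0.164, 0, 0, 0, 0], [0.126, -0.196, 0, 0, 0, 0], [0.14, -0.22, 0, 0, 0, 0], [0.14, -0.22, 0, 0, 0, 0]],
  ],
)

```text
time_s: 2.58
position: [0.4636, -0.1115, 0.2992]
tcp_rot: [[0.894, 0.448, -0.002], [0.448, -0.894, 0.003], [-0.0, -0.003, -1.0]]
force: [-0.7, -0.5, -0.6]
opening: 0.999
grasp_force: 0.0
```

Run:
```python
from h import *
import pickle
d=snap('wrist','w2.png'); pickle.dump(d,open('w2.pkl','wb')); s=bot.read_state(); print(s['time_s'],s['position'],s['force'])
for n in ['rack','keeper','keeper_knob','plug','vial_a','log_book']:
    print(n,[(np.array(r['at']),round(r['confidence'],2)) for r in finder.recognise('wrist',n)])
```

```text
2.6333 [ 0.4643 -0.114   0.2994] [-0.5073  0.0125 -0.3139]
rack [(array([0.5734, 0.0076, 0.0078]), 0.97)]
keeper [(array([0.5324, 0.0459, 0.0633]), 0.92), (array([0.574 , 0.0094, 0.0067]), 0.39)]
keeper_knob [(array([0.527 , 0.0421, 0.0645]), 0.67)]
plug []
vial_a [(array([0.5747, 0.0485, 0.0544]), 0.89), (array([ 0.5837, -0.0155,  0.0526]), 0.86), (array([0.5788, 0.0159, 0.056 ]), 0.7), (array([0.5668, 0.0762, 0.0538]), 0.61)]
log_book [(array([ 0.3814, -0.1118,  0.0106]), 0.95), (array([ 0.5947, -0.0694,  0.0713]), 0.42)]
```

View pics/w2.png

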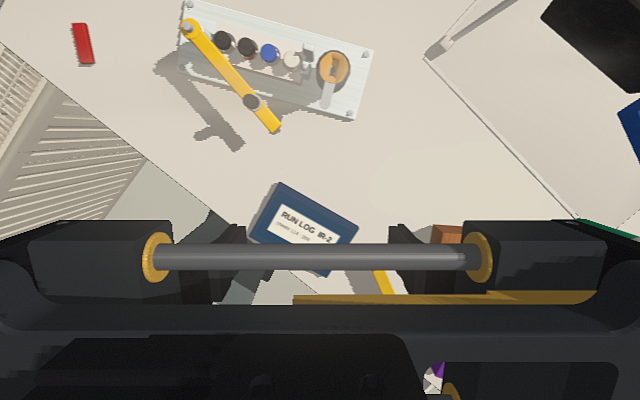

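The wrist picture shows the hinge at (187,27), the knob at (251,101), the brass plug at (333,68) with its tongue toward (327,105), and four vials along (223,40) to (292,60). I'll enlarge it for exact pixels.

Run:
```python
from h import *
import pickle
d=pickle.load(open('w2.pkl','rb')); f=d['frame']
c=cv2.resize(f[0:145,170:380],None,fx=3.8,fy=3.8,interpolation=cv2.INTER_CUBIC)
for i in range(0,210,20): cv2.putText(c,str(170+i),(int(i*3.8),8),0,.3,(255,0,255),1);c[:,int(i*3.8)]=c[:,int(i*3.8)]//2+[60,0,60]
for j in range(0,145,20): cv2.putText(c,str(j),(0,int(j*3.8)+8),0,.3,(255,0,255),1);c[int(j*3.8)]=c[int(j*3.8)]//2+[60,0,60]
cv2.imwrite('pics/w2c.png',c[:,:,::-1].astype(np.uint8))
```

```text
(no output)
```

View pics/w2c.png

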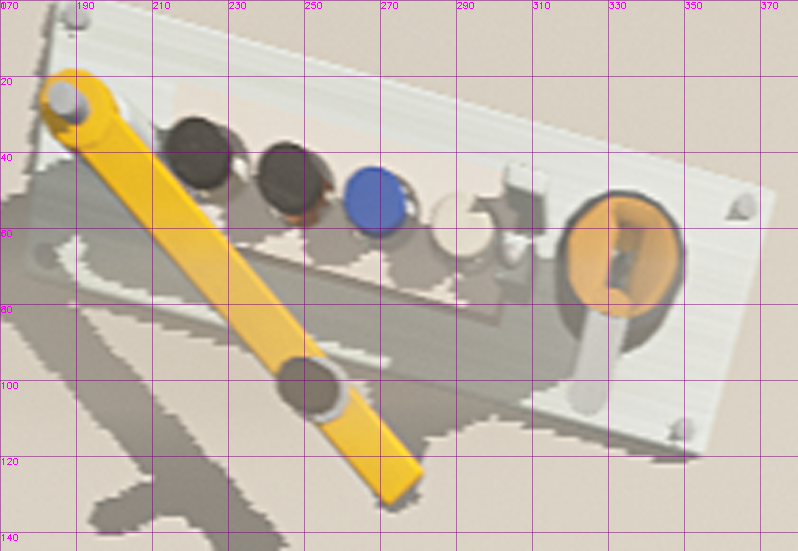

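Run:
```python
from h import *
import pickle
from scipy.optimize import least_squares
d=pickle.load(open('w2.pkl','rb'))
P=[(0,.065,.053,221.8,40.3),(0,.035,.053,246.6,46.8),(0,.005,.053,268.4,52.9),(0,-.025,.053,291.3,59.2),(0,-.08,.07,334.5,66.8),(0,.1,.064,190.8,28.4),(.05,-.13,.008,374,50),(-.05,-.13,.008,354.2,120.5)]
def w(p,q): c,s=np.cos(p[2]),np.sin(p[2]); return np.array([p[0]+c*q[0]-s*q[1],p[1]+s*q[0]+c*q[1],q[2]])
f=lambda p:np.concatenate([proj(d,w(p,q))-q[3:] for q in P])
r=least_squares(f,[.575,.005,.18],x_scale=[.01,.01,.1],loss='soft_l1'); p=r.x; print(p,np.degrees(p[2])); print(f(p).reshape(-1,2))
H=w(p,(0,.1,.064));L=w(p,(0,-.08,.07));K=atz(d,251,101.3,.092);print('hinge',H,'lock',L,'knob',K,np.linalg.norm((K-H)[:2]))
for u,v in [(423,470),(390,503)]:
    e=atz(d,170+u/3.8,v/3.8,.064); print('end',e)
a=np.arctan2(*(K-H)[1::-1][::1]) if 0 else np.arctan2((K-H)[1],(K-H)[0]); print('keeper ang', (-np.pi/2+p[2])-a)
# two-view height check with top camera
t=snap('top')
for nm,q,uv in [('lock',L,(334.5,66.8)),('knob',K,(251,101.3))]: print(nm,'top proj',proj(t,q))
for n in ('keeper_knob','plug','key'):
    m=finder.outline_of('top',n)
    for o in m[:2]:
        y,x=np.nonzero(o['pixels']); print(n,o['confidence'],x.mean(),y.mean(),len(x))
```

```text
[0.5818 0.0106 0.2118] 12.134837350107976
[[ 0.0147 -0.5586]
 [-1.2908 -0.5227]
 [ 0.1745 -0.1505]
 [ 0.3139 -0.0412]
 [-0.4798  1.1299]
 [-0.5674  0.5712]
 [ 1.1297 -0.433 ]
 [ 0.992   0.4768]]
hinge [0.5608 0.1083 0.064 ] lock [ 0.5986 -0.0676  0.07  ] knob [0.5178 0.0029 0.092 ] 0.11387090523389076
end [ 0.5096 -0.0367  0.064 ]
end [ 0.4944 -0.0311  0.064 ]
keeper ang 0.5986538272570179
lock top proj [275.4995 151.1916]
knob top proj [251.351  175.2199]
keeper_knob 0.7 226.44444444444446 166.19444444444446 72
keeper_knob 0.66 354.37016574585635 238.8977900552486 362
key 0.57 366.096 199.06133333333332 375
```

```bash
cat > plan.py <<'E'
import json,sys,numpy as np
# plan.py 'x,y,z,yaw,n;...'  rows for one call (n rows to each waypoint), tracks the commanded pose
try: c=json.load(open('cmd.json'))
except Exception: c=[.4645,-.1145,.30,26.46]
y=np.radians(c[3]); X=np.array([np.cos(y),np.sin(y),0]);Y=np.array([np.sin(y),-np.cos(y),0])
rows=[];p=np.array(c)
for w in sys.argv[1].split(';'):
    *q,n=[float(v) for v in w.split(',')]; q=np.array(q)
    for k in range(1,int(n)+1):
        s=p+(q-p)*k/n; d=s[:3]-c[:3]
        rows.append([round(float(d@X),4),round(float(d@Y),4),round(-float(d[2]),4),0,0,round(float(c[3]-s[3]),1)])
    p=q
r=rows[-1]; e=np.array(c[:3])+r[0]*X+r[1]*Y-np.array([0,0,r[2]])
json.dump([*e.tolist(),c[3]-r[5]],open('cmd.json','w')); print(len(rows),json.dumps([rows]))
E
cat > rk.py <<'E'
import numpy as np
o=[.5818,.0106];a=np.radians(12.13)
def W(x,y): return o[0]+np.cos(a)*x-np.sin(a)*y, o[1]+np.sin(a)*x+np.cos(a)*y
if __name__=='__main__':
    for t in (.6,.45,.3,.2,.15,.1,.05,0.): 
        x,y=-.112*np.sin(t),.1-.112*np.cos(t); print(t,'%.4f %.4f'%W(x-.0175,y))
E
python3 rk.py; python3 plan.py '.4813,-.0049,.16,12.1,5;.4813,-.0049,.089,12.1,3'
```

```text
0.6 0.5013 0.0010
0.45 0.5172 -0.0041
0.3 0.5338 -0.0069
0.2 0.5450 -0.0073
0.15 0.5506 -0.0071
0.1 0.5562 -0.0066
0.05 0.5617 -0.0058
0.0 0.5672 -0.0048
8 [[[0.0128, -0.0181, 0.028, 0, 0, 2.9], [0.0255, -0.0363, 0.056, 0, 0, 5.7], [0.0383, -0.0544, 0.084, 0, 0, 8.6], [0.0511, -0.0725, 0.112, 0, 0, 11.5], [0.0639, -0.0906, 0.14, 0, 0, 14.4], [0.0639, -0.0906, 0.1637, 0, 0, 14.4], [0.0639, -0.0906, 0.1873, 0, 0, 14.4], [0.0639, -0.0906, 0.211, 0, 0, 14.4]]]
```

Request:
play_rows(
  motion=[
    [[0.0128, -0.0181, 0.028, 0, 0, 2.9], [0.0255, -0.0363, 0.056, 0, 0, 5.7], [0.0383, -0.0544, 0.084, 0, 0, 8.6], [0.0511, -0.0725, 0.112, 0, 0, 11.5], [0.0639, -0.0906, 0.14, 0, 0, 14.4], [0.0639, -0.0906, 0.1637, 0, 0, 14.4], [0.0639, -0.0906, 0.1873, 0, 0, 14.4], [0.0639, -0.0906, 0.211, 0, 0, 14.4]],
  ],
  fingers=0,
)

```text
time_s: 3.8
position: [0.4821, -0.0049, 0.0874]
tcp_rot: [[0.978, 0.21, 0.001], [0.21, -0.978, -0.0], [0.001, 0.0, -1.0]]
force: [0.3, 0.5, 0.4]
opening: 0.479
grasp_force: 0.0
```

```bash
python3 plan.py '.5013,.0010,.089,12.1,2;.5172,-.0041,.089,12.1,2;.5338,-.0069,.089,12.1,2;.545,-.0073,.089,12.1,2'
```

```text
8 [[[0.0104, -0.0008, -0.0, 0, 0, -0.0], [0.0208, -0.0016, -0.0, 0, 0, -0.0], [0.028, 0.0025, -0.0, 0, 0, -0.0], [0.0352, 0.0067, -0.0, 0, 0, -0.0], [0.0431, 0.0098, -0.0, 0, 0, -0.0], [0.0509, 0.0129, -0.0, 0, 0, -0.0], [0.0563, 0.0143, -0.0, 0, 0, -0.0], [0.0618, 0.0156, -0.0, 0, 0, -0.0]]]
```

Request:
play_rows(
  motion=[
    [[0, 0, 0, 0, 0, 0], [0, 0, 0, 0, 0, 0], [0, 0, 0, 0, 0, 0], [0, 0, 0, 0, 0, 0], [0, 0, 0, 0, 0, 0], [0, 0, 0, 0, 0, 0], [0, 0, 0, 0, 0, 0], [0, 0, 0, 0, 0, 0]],
  ],
)

```text
time_s: 4.47
position: [0.482, -0.0054, 0.0891]
tcp_rot: [[0.978, 0.209, 0.001], [0.209, -0.978, -0.0], [0.001, 0.0, -1.0]]
force: [0.2, -0.6, 0.5]
opening: 0.007
grasp_force: 0.0
```

Request:
play_rows(
  motion=[
    [[0.0104, -0.0008, 0, 0, 0, 0], [0.0208, -0.0016, 0, 0, 0, 0], [0.028, 0.0025, 0, 0, 0, 0], [0.0352, 0.0067, 0, 0, 0, 0], [0.0431, 0.0098, 0, 0, 0, 0], [0.0509, 0.0129, 0, 0, 0, 0], [0.0563, 0.0143, 0, 0, 0, 0], [0.0618, 0.0156, 0, 0, 0, 0]],
  ],
)

```text
time_s: 5.13
position: [0.5462, -0.0079, 0.0884]
tcp_rot: [[0.978, 0.209, 0.0], [0.209, -0.978, -0.0], [-0.0, 0.0, -1.0]]
force: [-1.5, -0.2, -0.1]
opening: 0.001
grasp_force: 0.3
```

```bash
python3 - <<'E'
from h import *
s=bot.read_state(); print(s['position'],s['force'],s['moment'],s['opening'])
E
python3 plan.py '.5562,-.0066,.089,12.1,4;.5562,-.0066,.089,12.1,1'
```

```text
[ 0.5462 -0.0079  0.0884] [-1.5035 -0.2159 -0.0523] [-0.0359  0.1498 -0.0221] 0.0005887733104212571
5 [[[0.0028, 0.0004, -0.0, 0, 0, -0.0], [0.0055, 0.0008, -0.0, 0, 0, -0.0], [0.0083, 0.0013, -0.0, 0, 0, -0.0], [0.0111, 0.0017, -0.0, 0, 0, -0.0], [0.0111, 0.0017, -0.0, 0, 0, -0.0]]]
```

Contact with the knob is light (1.5 N), so I'll continue to the detent.

Request:
play_rows(
  motion=[
    [[0.0028, 0.0004, 0, 0, 0, 0], [0.0055, 0.0008, 0, 0, 0, 0], [0.0083, 0.0013, 0, 0, 0, 0], [0.0111, 0.0017, 0, 0, 0, 0], [0.0111, 0.0017, 0, 0, 0, 0]],
  ],
)

```text
time_s: 5.55
position: [0.5573, -0.0069, 0.0886]
tcp_rot: [[0.978, 0.209, 0.001], [0.209, -0.978, 0.0], [0.001, 0.0, -1.0]]
force: [0.1, -0.1, -0.2]
opening: 0.009
grasp_force: 0.0
```

Request:
play_rows(
  motion=[
    [[0.002, 0, 0, 0, 0, 0], [0.004, 0, 0, 0, 0, 0], [0.006, 0, 0, 0, 0, 0], [0.006, 0, 0, 0, 0, 0]],
  ],
)

```text
time_s: 5.88
position: [0.5595, -0.0055, 0.0881]
tcp_rot: [[0.978, 0.21, -0.007], [0.21, -0.978, 0.0], [-0.007, -0.002, -1.0]]
force: [-6.1, -2.1, 2.9]
opening: 0.011
grasp_force: 2.6
```

Request:
play_rows(
  motion=[
    [[0.001, 0, 0, 0, 0, 0], [0.002, 0, 0, 0, 0, 0], [0.003, 0, 0, 0, 0, 0], [0.004, 0, 0, 0, 0, 0], [0.004, 0, 0, 0, 0, 0]],
  ],
)

```text
time_s: 6.3
position: [0.5655, -0.0046, 0.0883]
tcp_rot: [[0.978, 0.209, -0.001], [0.209, -0.978, 0.001], [-0.001, -0.001, -1.0]]
force: [0.8, -0.8, 0.5]
opening: 0.002
grasp_force: 0.4
```

Run:
```python
from h import *
s=bot.read_state(); print(s['position'],s['force'],s['tcp_rot'][:,2])
```

```text
[ 0.5655 -0.0046  0.0883] [ 0.7766 -0.8379  0.5483] [-0.0015  0.0006 -1.    ]
```

Request:
play_rows(
  motion=[
    [[0.001, 0, 0, 0, 0, 0], [0.002, 0, 0, 0, 0, 0], [0.003, 0, 0, 0, 0, 0], [0.004, 0, 0, 0, 0, 0], [0.004, 0, 0, 0, 0, 0]],
  ],
)

```text
time_s: 6.72
position: [0.5668, -0.0041, 0.0881]
tcp_rot: [[0.978, 0.21, -0.009], [0.21, -0.978, -0.0], [-0.008, -0.002, -1.0]]
force: [-8.2, -2.5, 3.3]
opening: 0.004
grasp_force: 3.7
```

```bash
echo '[0.5699,-0.0037,0.089,12.1]'>cmd.json; python3 plan.py '.54,-.01,.1,12.1,2;.5,-.07,.2,12.1,4;.49,-.095,.24,12.1,2'
```

```text
8 [[[-0.0153, -0.0001, -0.0055, 0, 0, 0.0], [-0.0306, -0.0001, -0.011, 0, 0, 0.0], [-0.0435, 0.0125, -0.036, 0, 0, 0.0], [-0.0564, 0.025, -0.061, 0, 0, 0.0], [-0.0693, 0.0376, -0.086, 0, 0, 0.0], [-0.0822, 0.0502, -0.111, 0, 0, 0.0], [-0.0898, 0.0613, -0.131, 0, 0, 0.0], [-0.0973, 0.0725, -0.151, 0, 0, 0.0]]]
```

Request:
play_rows(
  motion=[
    [[-0.0153, -0.0001, -0.0055, 0, 0, 0], [-0.0306, -0.0001, -0.011, 0, 0, 0], [-0.0435, 0.0125, -0.036, 0, 0, 0], [-0.0564, 0.025, -0.061, 0, 0, 0], [-0.0693, 0.0376, -0.086, 0, 0, 0], [-0.0822, 0.0502, -0.111, 0, 0, 0], [-0.0898, 0.0613, -0.131, 0, 0, 0], [-0.0973, 0.0725, -0.151, 0, 0, 0]],
  ],
  fingers=0.035,
)

```text
time_s: 7.38
position: [0.4914, -0.0963, 0.2416]
tcp_rot: [[0.978, 0.208, 0.004], [0.208, -0.978, -0.001], [0.004, 0.002, -1.0]]
force: [0.2, 0.2, -1.2]
opening: 0.392
grasp_force: 0.0
```

Run:
```python
from h import *
import pickle
snap('wrist'); d=snap('wrist'); pickle.dump(d,open('w3.pkl','wb')); s=bot.read_state(); print(s['time_s'],s['position'],s['force'])
f=d['frame']; print(proj(d,(.5986,-.0676,.07)))
x0,y0,x1,y1=160,0,470,215
k=2.58
c=cv2.resize(f[y0:y1,x0:x1],None,fx=k,fy=k,interpolation=cv2.INTER_CUBIC)
for i in range(0,x1-x0,20): cv2.putText(c,str(x0+i),(int(i*k),8),0,.3,(255,0,255),1);c[:,int(i*k)]=c[:,int(i*k)]//2+[60,0,60]
for j in range(0,y1-y0,20): cv2.putText(c,str(y0+j),(0,int(j*k)+8),0,.3,(255,0,255),1);c[int(j*k)]=c[int(j*k)]//2+[60,0,60]
cv2.imwrite('pics/w3c.png',c[:,:,::-1].astype(np.uint8)); print(c.shape)
```

```text
7.4833 [ 0.4935 -0.098   0.2434] [ 1.5948 -0.9429  0.6084]
[306.5837  90.3787]
(555, 800, 3)
```

View pics/w3c.png

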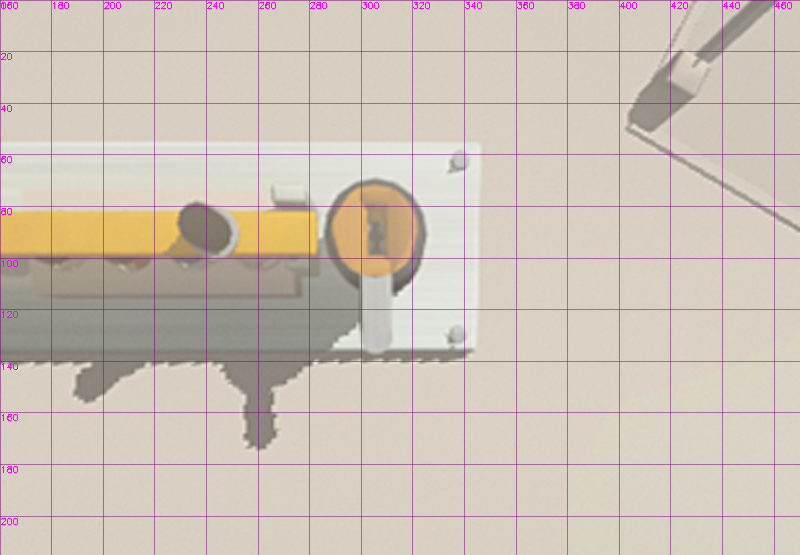

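The bar lies shut against its stop post, with the knob at (241,88). The plug face is centred at about (304,89), and its slot is parallel to the rack's x with the tongue toward -x. I'll triangulate the plug centre from both views.

```bash
python3 - <<'E'
from h import *
import pickle
rs=[]
for n,roi in (('w2',(310,45,360,95)),('w3',(280,60,330,112))):
    d=pickle.load(open(n+'.pkl','rb')); x0,y0,x1,y1=roi
    hsv=cv2.cvtColor(d['frame'][y0:y1,x0:x1],cv2.COLOR_RGB2HSV)
    m=((hsv[...,0]>8)&(hsv[...,0]<22)&(hsv[...,1]>90)&(hsv[...,2]>90)).astype(np.uint8)
    if n=='w3': m[:, :5]=0
    cs,_=cv2.findContours(m,0,2); c=cv2.convexHull(np.vstack([k for k in cs if len(k)>8])); e=cv2.fitEllipse(c)
    u,v=e[0][0]+x0,e[0][1]+y0; print(n,u,v,e[1:]); rs.append(ray(d,u,v)); print(atz(d,u,v,.07))
print(tri(rs))
d=pickle.load(open('w3.pkl','rb'))
a=atz(d,331+0,0,0.008) 
# slot / plate yaw: plate end corners
p,q=atz(d,160+480/2.58,143/2.58,.008),atz(d,160+472/2.58,350/2.58,.008); print('plate end',p,q,np.degrees(np.arctan2(*(p-q)[1::-1])))
from rk import W; print(W(.05,-.13),W(-.05,-.13))
p,q=atz(d,160+316/2.58,212/2.58,.064),atz(d,160,212/2.58,.064); print('bar edge yaw-ish',np.degrees(np.arctan2(*(q-p)[1::-1]))-90)
for n in ('key','key_stand'): pass
E
python3 plan.py '.47,-.22,.26,19,4;.44,-.34,.25,26,4'
```

```text
w2 332.9872398376465 66.97171783447266 ((28.383256912231445, 31.306032180786133), 8.463595390319824)
[ 0.599 -0.066  0.07 ]
w3 304.7905788421631 89.08944511413574 ((32.35751724243164, 34.81390380859375), 176.9563751220703)
[ 0.5995 -0.0655  0.07  ]
(array([ 0.5999, -0.0655,  0.0658]), [np.float64(0.0003114427214599024), np.float64(0.0003114427214598459)])
plate end [ 0.657  -0.1043  0.008 ] [ 0.5612 -0.1227  0.008 ] 10.898669519936783
(np.float64(0.6580006323681684), np.float64(-0.10599101005948633)) (np.float64(0.5602332976973352), np.float64(-0.12700406008468004))
bar edge yaw-ish 12.005654067332571
8 [[[-0.0114, 0.0295, -0.005, 0, 0, -1.7], [-0.0229, 0.059, -0.01, 0, 0, -3.5], [-0.0343, 0.0885, -0.015, 0, 0, -5.2], [-0.0457, 0.1181, -0.02, 0, 0, -6.9], [-0.0593, 0.1458, -0.0175, 0, 0, -8.7], [-0.073, 0.1736, -0.015, 0, 0, -10.4], [-0.0866, 0.2013, -0.0125, 0, 0, -12.2], [-0.1002, 0.2291, -0.01, 0, 0, -13.9]]]
```

```bash
echo '[0.4898,-0.0950,0.24,12.1]'>cmd.json; python3 plan.py '.42,-.25,.26,19,4;.36,-.40,.26,26.5,4'
```

```text
8 [[[-0.0252, 0.0342, -0.005, 0, 0, -1.7], [-0.0504, 0.0685, -0.01, 0, 0, -3.5], [-0.0756, 0.1027, -0.015, 0, 0, -5.2], [-0.1007, 0.1369, -0.02, 0, 0, -6.9], [-0.1233, 0.1704, -0.02, 0, 0, -8.8], [-0.1458, 0.204, -0.02, 0, 0, -10.7], [-0.1683, 0.2375, -0.02, 0, 0, -12.5], [-0.1908, 0.271, -0.02, 0, 0, -14.4]]]
```

Request:
play_rows(
  motion=[
    [[-0.0252, 0.0342, -0.005, 0, 0, -1.7], [-0.0504, 0.0685, -0.01, 0, 0, -3.5], [-0.0756, 0.1027, -0.015, 0, 0, -5.2], [-0.1007, 0.1369, -0.02, 0, 0, -6.9], [-0.1233, 0.1704, -0.02, 0, 0, -8.8], [-0.1458, 0.204, -0.02, 0, 0, -10.7], [-0.1683, 0.2375, -0.02, 0, 0, -12.5], [-0.1908, 0.271, -0.02, 0, 0, -14.4]],
  ],
)

```text
time_s: 8.15
position: [0.3602, -0.402, 0.2589]
tcp_rot: [[0.895, 0.447, 0.001], [0.447, -0.895, -0.001], [0.001, 0.001, -1.0]]
force: [1.4, -0.7, 0.4]
opening: 0.403
grasp_force: 0.0
```

```bash
cat > kv.py <<'E'
from h import *
import pickle,sys
n=sys.argv[1]
snap('wrist');snap('wrist'); d=snap('wrist',n+'.png'); s=bot.read_state(); pickle.dump(d,open(n+'.pkl','wb')); print(s['time_s'],s['position'],np.degrees(np.arctan2(s['tcp_rot'][1,0],s['tcp_rot'][0,0])))
u0,v0=proj(d,(.453,-.355,.06)).astype(int); print(u0,v0)
x0,y0=max(u0-70,0),max(v0-70,0); f=d['frame'][y0:v0+70,x0:u0+70]
hsv=cv2.cvtColor(f,cv2.COLOR_RGB2HSV); h=hsv[...,0]
red=(((h<6)|(h>172))&(hsv[...,1]>150)).astype(np.uint8)
top=red*(hsv[...,2]>170)
for m in (red,top):
    cs,_=cv2.findContours(m,0,2); c=max(cs,key=cv2.contourArea); r=cv2.minAreaRect(c); print([ (round(a[0]+x0,1),round(a[1]+y0,1)) for a in cv2.boxPoints(r)],r[0][0]+x0,r[0][1]+y0,r[1:])
    b=cv2.boxPoints(r)+[x0,y0]; P=np.array([atz(d,*q,.072) for q in b]); print(P.mean(0)); 
    for i in range(2): e=P[i+1]-P[i]; print('  len',np.linalg.norm(e),'ang',np.degrees(np.arctan2(e[1],e[0])))
cv2.imwrite('pics/%sc.png'%n,cv2.resize(f,None,fx=4,fy=4,interpolation=cv2.INTER_CUBIC)[:,:,::-1])
E
python3 kv.py k1; python3 plan.py '.40,-.37,.20,26.5,4'
```

```text
8.3 [ 0.3601 -0.4033  0.2587] 26.18221158519989
310 93
4 [[[0.0123, -0.0022, 0.015, 0, 0, 0.0], [0.0246, -0.0045, 0.03, 0, 0, 0.0], [0.0368, -0.0067, 0.045, 0, 0, 0.0], [0.0491, -0.009, 0.06, 0, 0, 0.0]]]Traceback (most recent call last):
  File "kv.py", line 11, in <module>
    cs,_=cv2.findContours(m,0,2); c=max(cs,key=cv2.contourArea); r=cv2.minAreaRect(c); print([ (round(a[0]+x0,1),round(a[1]+y0,1)) for a in cv2.boxPoints(r)],r[0][0]+x0,r[0][1]+y0,r[1:])
                                    ~~~^^^^^^^^^^^^^^^^^^^^^^^^
ValueError: max() iterable argument is empty
```

Run:
```python
from h import *
import pickle
d=pickle.load(open('k1.pkl','rb')); f=d['frame'][23:163,240:380]
c=cv2.resize(f,None,fx=4,fy=4,interpolation=cv2.INTER_CUBIC)
for i in range(0,140,20):
    cv2.putText(c,str(240+i),(i*4,8),0,.3,(255,0,255),1);cv2.putText(c,str(23+i),(0,i*4+8),0,.3,(255,0,255),1)
cv2.imwrite('pics/k1c.png',c[:,:,::-1]); h=cv2.cvtColor(f,cv2.COLOR_RGB2HSV)
print(h[60:80:4,60:80:4])
```

```text
[[[ 12  92 206]
  [ 12  90 204]
  [ 11  90 202]
  [  4 107 212]
  [  3 123 239]]

 [[ 13  76 178]
  [ 13  73 174]
  [ 11  72 176]
  [  5 109 215]
  [  4 125 235]]

 [[ 13  67 168]
  [ 13  72 173]
  [ 13  63 166]
  [  4 113 219]
  [  4 120 230]]

 [[ 13  68 169]
  [ 13  71 170]
  [ 12  69 169]
  [  4 115 220]
  [  4 120 230]]

 [[ 13  68 169]
  [ 12  71 169]
  [ 11  76 171]
  [  4 119 221]
  [  4 120 229]]]
```

View pics/k1c.png

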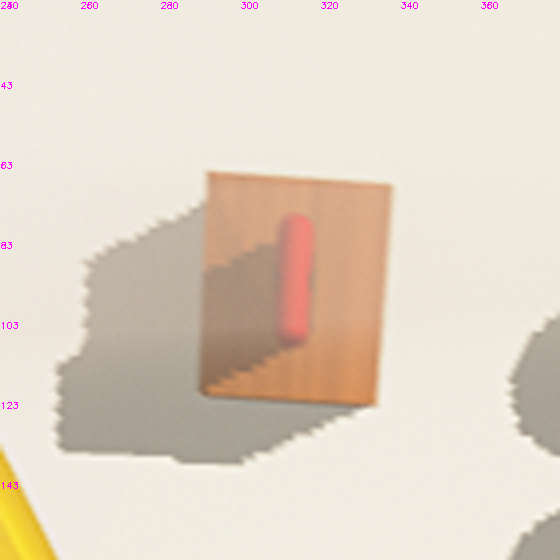

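The crop shows the stand's top from (292,66) to (334,124) and the red head from (313,77) to (313,108), both turned slightly clockwise from tool x. Next is a lower view for triangulation.

Request:
play_rows(
  motion=[
    [[0.0123, -0.0022, 0.015, 0, 0, 0], [0.0246, -0.0045, 0.03, 0, 0, 0], [0.0368, -0.0067, 0.045, 0, 0, 0], [0.0491, -0.009, 0.06, 0, 0, 0], [0.0491, -0.009, 0.06, 0, 0, 0]],
  ],
)

```text
time_s: 8.72
position: [0.4011, -0.3656, 0.1963]
tcp_rot: [[0.894, 0.448, -0.003], [0.448, -0.894, 0.007], [0.0, -0.007, -1.0]]
force: [-1.1, 0.6, -0.0]
opening: 0.403
grasp_force: 0.0
```

```bash
cat > kv.py <<'E'
from h import *
import pickle,sys
def corners(n,new=False):
    if new: snap('wrist');snap('wrist'); d=snap('wrist'); pickle.dump(d,open(n+'.pkl','wb'))
    else: d=pickle.load(open(n+'.pkl','rb'))
    u0,v0=proj(d,(.453,-.355,.06)).astype(int); x0,y0=max(u0-90,0),max(v0-90,0); f=d['frame'][y0:v0+90,x0:u0+90]
    hsv=cv2.cvtColor(f,cv2.COLOR_RGB2HSV); h=hsv[...,0]; out=[]
    for m in (((h<8)|(h>172))&(hsv[...,1]>100),((h<20)|(h>172))&(hsv[...,1]>55)):
        cs,_=cv2.findContours(m.astype(np.uint8),0,2); c=max(cs,key=cv2.contourArea); r=cv2.minAreaRect(c); b=cv2.boxPoints(r)+[x0,y0]
        b=b[np.argsort(np.arctan2(*(b-b.mean(0)).T[::-1]))]; out.append(b)
    return d,out
if __name__=='__main__':
    s=bot.read_state(); print(s['position'],np.degrees(np.arctan2(s['tcp_rot'][1,0],s['tcp_rot'][0,0])))
    a=corners('k1'); b=corners('k2',True)
    for i,(n,z) in enumerate((('head',.072),('stand',.04))):
        print(n)
        for d,o in (a,b):
            P=np.array([atz(d,*q,z) for q in o[i]]); e=P[[1,2]].mean(0)-P[[0,3]].mean(0); g=P[[2,3]].mean(0)-P[[0,1]].mean(0)
            print(o[i].round(1).tolist(),'ctr',P.mean(0),'sizes',np.linalg.norm(e),np.linalg.norm(g),'ang',np.degrees(np.arctan2(e[1],e[0])),np.degrees(np.arctan2(g[1],g[0])))
        T=[tri([ray(a[0],*p),ray(b[0],*q)]) for p,q in zip(a[1][i],b[1][i])]
        print('tri',np.mean([t[0] for t in T],0),[t[0][2].round(4) for t in T],max(max(t[1]) for t in T))
E
python3 kv.py
```

```text
[ 0.4011 -0.3656  0.1963] 26.639461321104697
head
[[311.7, 76.7], [318.3, 77.1], [316.5, 107.2], [309.9, 106.8]] ctr [ 0.4553 -0.3586  0.072 ] sizes 0.00736359803388425 0.031446199229248926 ang -67.05476337489867 -157.65223940355503
[[327.5, 126.5], [338.5, 127.2], [336.3, 162.5], [325.3, 161.8]] ctr [ 0.455  -0.3582  0.072 ] sizes 0.010554833412490765 0.03291437394940333 ang -66.97136475980136 -156.36182502358267
tri [ 0.4554 -0.3583  0.0716] [np.float64(0.0636), np.float64(0.0703), np.float64(0.0788), np.float64(0.0735)] 0.0010744936384102207
stand
[[291.5, 65.2], [337.8, 68.3], [334.0, 124.5], [287.7, 121.4]] ctr [ 0.4546 -0.357   0.04  ] sizes 0.05663742638612256 0.06482577698563775 ang -67.49196458819944 -158.18116504204403
[[306.2, 110.1], [360.2, 114.1], [355.6, 175.8], [301.6, 171.8]] ctr [ 0.4547 -0.3589  0.04  ] sizes 0.05752697501128984 0.06440022919675431 ang -67.61759583098782 -157.08578439755698
tri [ 0.4542 -0.3578  0.0474] [np.float64(0.0466), np.float64(0.0495), np.float64(0.0488), np.float64(0.0446)] 0.0012262817303817129
```

```bash
python3 plan.py '.455,-.3582,.11,22.7,4;.455,-.3582,.062,22.7,3;.455,-.3582,.062,22.7,1'
```

```text
8 [[[0.0136, 0.0035, 0.0225, 0, 0, 0.9], [0.0273, 0.007, 0.045, 0, 0, 1.9], [0.0409, 0.0105, 0.0675, 0, 0, 2.9], [0.0545, 0.014, 0.09, 0, 0, 3.8], [0.0545, 0.014, 0.106, 0, 0, 3.8], [0.0545, 0.014, 0.122, 0, 0, 3.8], [0.0545, 0.014, 0.138, 0, 0, 3.8], [0.0545, 0.014, 0.138, 0, 0, 3.8]]]
```

Request:
play_rows(
  motion=[
    [[0.0136, 0.0035, 0.0225, 0, 0, 0.9], [0.0273, 0.007, 0.045, 0, 0, 1.9], [0.0409, 0.0105, 0.0675, 0, 0, 2.9], [0.0545, 0.014, 0.09, 0, 0, 3.8], [0.0545, 0.014, 0.106, 0, 0, 3.8], [0.0545, 0.014, 0.122, 0, 0, 3.8], [0.0545, 0.014, 0.138, 0, 0, 3.8], [0.0545, 0.014, 0.138, 0, 0, 3.8]],
  ],
)

```text
time_s: 9.53
position: [0.4544, -0.358, 0.0598]
tcp_rot: [[0.923, 0.385, -0.002], [0.385, -0.923, 0.003], [-0.001, -0.003, -1.0]]
force: [-0.8, 1.6, -0.2]
opening: 0.405
grasp_force: 0.0
```

Request:
play_rows(
  motion=[
    [[0, 0, 0, 0, 0, 0], [0, 0, 0, 0, 0, 0], [0, 0, 0, 0, 0, 0], [0, 0, 0, 0, 0, 0], [0, 0, 0, 0, 0, 0], [0, 0, 0, 0, 0, 0], [0, 0, 0, 0, 0, 0], [0, 0, 0, 0, 0, 0]],
  ],
  fingers=0,
)

```text
time_s: 10.2
position: [0.4554, -0.3584, 0.0625]
tcp_rot: [[0.923, 0.385, 0.0], [0.385, -0.923, -0.0], [0.0, 0.0, -1.0]]
force: [-0.4, 1.3, 5.3]
opening: 0.113
grasp_force: 30.0
```

Request:
play_rows(
  motion=[
    [[0, 0, -0.008, 0, 0, 0], [0, 0, -0.018, 0, 0, 0], [0, 0, -0.03, 0, 0, 0], [0, 0, -0.044, 0, 0, 0], [0, 0, -0.064, 0, 0, 0], [0, 0, -0.09, 0, 0, 0], [0, 0, -0.11, 0, 0, 0], [0, 0, -0.118, 0, 0, 0]],
  ],
)

```text
time_s: 10.87
position: [0.4568, -0.36, 0.1837]
tcp_rot: [[0.923, 0.385, 0.005], [0.385, -0.923, -0.005], [0.002, 0.007, -1.0]]
force: [-0.9, -0.3, -0.0]
opening: 0.113
grasp_force: 30.0
```

```bash
echo '[0.455,-0.3582,0.18,22.7]'>cmd.json; for w in '.455,-.3582,.18,-30,8' '.49,-.27,.18,-82,8' '.53,-.17,.18,-134,8' '.57,-.10,.17,-168,7;.57,-.10,.17,-168,1'; do python3 plan.py $w; done
```

```text
8 [[[0.0, 0.0, -0.0, 0, 0, 6.6], [0.0, 0.0, -0.0, 0, 0, 13.2], [0.0, 0.0, -0.0, 0, 0, 19.8], [0.0, 0.0, -0.0, 0, 0, 26.4], [0.0, 0.0, -0.0, 0, 0, 32.9], [0.0, 0.0, -0.0, 0, 0, 39.5], [0.0, 0.0, -0.0, 0, 0, 46.1], [0.0, 0.0, -0.0, 0, 0, 52.7]]]
8 [[[-0.0017, -0.0117, -0.0, 0, 0, 6.5], [-0.0034, -0.0235, -0.0, 0, 0, 13.0], [-0.0052, -0.0352, -0.0, 0, 0, 19.5], [-0.0069, -0.0469, -0.0, 0, 0, 26.0], [-0.0086, -0.0587, -0.0, 0, 0, 32.5], [-0.0103, -0.0704, -0.0, 0, 0, 39.0], [-0.0121, -0.0821, -0.0, 0, 0, 45.5], [-0.0138, -0.0939, -0.0, 0, 0, 52.0]]]
8 [[[-0.0117, -0.0067, -0.0, 0, 0, 6.5], [-0.0234, -0.0134, -0.0, 0, 0, 13.0], [-0.035, -0.0201, -0.0, 0, 0, 19.5], [-0.0467, -0.0268, -0.0, 0, 0, 26.0], [-0.0584, -0.0335, -0.0, 0, 0, 32.5], [-0.0701, -0.0401, -0.0, 0, 0, 39.0], [-0.0818, -0.0468, -0.0, 0, 0, 45.5], [-0.0934, -0.0535, -0.0, 0, 0, 52.0]]]
8 [[[-0.0112, 0.0028, 0.0014, 0, 0, 4.9], [-0.0223, 0.0057, 0.0029, 0, 0, 9.7], [-0.0335, 0.0085, 0.0043, 0, 0, 14.6], [-0.0447, 0.0114, 0.0057, 0, 0, 19.4], [-0.0558, 0.0142, 0.0071, 0, 0, 24.3], [-0.067, 0.017, 0.0086, 0, 0, 29.1], [-0.0782, 0.0199, 0.01, 0, 0, 34.0], [-0.0782, 0.0199, 0.01, 0, 0, 34.0]]]
```

That rotation direction would exceed joint 6's range, so I'll turn counter-clockwise to 192° instead.

```bash
echo '[0.455,-0.3582,0.18,22.7]'>cmd.json; for w in '.46,-.35,.18,65,8' '.49,-.27,.18,108,8' '.53,-.17,.18,150,8' '.5993,-.0658,.16,192,7;.5993,-.0658,.16,192,1'; do python3 plan.py $w; done
```

```text
8 [[[0.001, -0.0007, -0.0, 0, 0, -5.3], [0.0019, -0.0014, -0.0, 0, 0, -10.6], [0.0029, -0.0021, -0.0, 0, 0, -15.9], [0.0039, -0.0028, -0.0, 0, 0, -21.1], [0.0049, -0.0035, -0.0, 0, 0, -26.4], [0.0058, -0.0042, -0.0, 0, 0, -31.7], [0.0068, -0.0049, -0.0, 0, 0, -37.0], [0.0078, -0.0056, -0.0, 0, 0, -42.3]]]
8 [[[0.0106, -0.0008, -0.0, 0, 0, -5.4], [0.0213, -0.0017, -0.0, 0, 0, -10.8], [0.0319, -0.0025, -0.0, 0, 0, -16.1], [0.0426, -0.0033, -0.0, 0, 0, -21.5], [0.0532, -0.0042, -0.0, 0, 0, -26.9], [0.0639, -0.005, -0.0, 0, 0, -32.2], [0.0745, -0.0058, -0.0, 0, 0, -37.6], [0.0852, -0.0067, -0.0, 0, 0, -43.0]]]
8 [[[0.0103, 0.0086, -0.0, 0, 0, -5.2], [0.0207, 0.0172, -0.0, 0, 0, -10.5], [0.031, 0.0259, -0.0, 0, 0, -15.8], [0.0414, 0.0345, -0.0, 0, 0, -21.0], [0.0517, 0.0431, -0.0, 0, 0, -26.2], [0.062, 0.0517, -0.0, 0, 0, -31.5], [0.0724, 0.0603, -0.0, 0, 0, -36.8], [0.0827, 0.069, -0.0, 0, 0, -42.0]]]
8 [[[-0.0011, 0.0178, 0.0029, 0, 0, -6.0], [-0.0023, 0.0357, 0.0057, 0, 0, -12.0], [-0.0034, 0.0535, 0.0086, 0, 0, -18.0], [-0.0045, 0.0714, 0.0114, 0, 0, -24.0], [-0.0056, 0.0892, 0.0143, 0, 0, -30.0], [-0.0068, 0.107, 0.0171, 0, 0, -36.0], [-0.0079, 0.1249, 0.02, 0, 0, -42.0], [-0.0079, 0.1249, 0.02, 0, 0, -42.0]]]
```

Request:
play_rows(
  motion=[
    [[0.001, -0.0007, 0, 0, 0, -5.3], [0.0019, -0.0014, 0, 0, 0, -10.6], [0.0029, -0.0021, 0, 0, 0, -15.9], [0.0039, -0.0028, 0, 0, 0, -21.1], [0.0049, -0.0035, 0, 0, 0, -26.4], [0.0058, -0.0042, 0, 0, 0, -31.7], [0.0068, -0.0049, 0, 0, 0, -37.0], [0.0078, -0.0056, 0, 0, 0, -42.3]],
  ],
)

```text
time_s: 11.53
position: [0.4602, -0.3501, 0.1796]
tcp_rot: [[0.419, 0.908, -0.0], [0.908, -0.419, 0.0], [0.0, -0.0, -1.0]]
force: [-0.3, 0.1, -0.6]
opening: 0.111
grasp_force: 30.0
```

Request:
play_rows(
  motion=[
    [[0.0106, -0.0008, 0, 0, 0, -5.4], [0.0213, -0.0017, 0, 0, 0, -10.8], [0.0319, -0.0025, 0, 0, 0, -16.1], [0.0426, -0.0033, 0, 0, 0, -21.5], [0.0532, -0.0042, 0, 0, 0, -26.9], [0.0639, -0.005, 0, 0, 0, -32.2], [0.0745, -0.0058, 0, 0, 0, -37.6], [0.0852, -0.0067, 0, 0, 0, -43.0]],
  ],
)

```text
time_s: 12.2
position: [0.4903, -0.2697, 0.1796]
tcp_rot: [[-0.313, 0.95, -0.0], [0.95, 0.313, 0.0], [0.0, -0.0, -1.0]]
force: [0.1, 0.6, -0.4]
opening: 0.111
grasp_force: 30.0
```

Request:
play_rows(
  motion=[
    [[0.0103, 0.0086, 0, 0, 0, -5.2], [0.0207, 0.0172, 0, 0, 0, -10.5], [0.031, 0.0259, 0, 0, 0, -15.8], [0.0414, 0.0345, 0, 0, 0, -21.0], [0.0517, 0.0431, 0, 0, 0, -26.2], [0.062, 0.0517, 0, 0, 0, -31.5], [0.0724, 0.0603, 0, 0, 0, -36.8], [0.0827, 0.069, 0, 0, 0, -42.0]],
  ],
)

```text
time_s: 12.87
position: [0.5305, -0.1696, 0.1796]
tcp_rot: [[-0.868, 0.497, -0.0], [0.497, 0.868, 0.0], [0.0, 0.0, -1.0]]
force: [-0.0, 0.7, -0.5]
opening: 0.116
grasp_force: 30.0
```

Request:
play_rows(
  motion=[
    [[-0.0011, 0.0178, 0.0029, 0, 0, -6.0], [-0.0023, 0.0357, 0.0057, 0, 0, -12.0], [-0.0034, 0.0535, 0.0086, 0, 0, -18.0], [-0.0045, 0.0714, 0.0114, 0, 0, -24.0], [-0.0056, 0.0892, 0.0143, 0, 0, -30.0], [-0.0068, 0.107, 0.0171, 0, 0, -36.0], [-0.0079, 0.1249, 0.02, 0, 0, -42.0], [-0.0079, 0.1249, 0.02, 0, 0, -42.0]],
  ],
)

```text
time_s: 13.53
position: [0.601, -0.0636, 0.1591]
tcp_rot: [[-0.977, -0.212, 0.001], [-0.212, 0.977, 0.001], [-0.001, 0.001, -1.0]]
force: [0.1, -0.9, -0.6]
opening: 0.112
grasp_force: 30.0
```

Run:
```python
from h import *
import pickle
snap('wrist');snap('wrist');d=snap('wrist'); pickle.dump(d,open('i1.pkl','wb')); s=bot.read_state()
print(s['time_s'],s['position'],s['force'],s['moment'],s['joint_positions'],s['opening'],np.degrees(np.arctan2(s['tcp_rot'][1,0],s['tcp_rot'][0,0])))
print(proj(d,(.5993,-.0658,.07)))
sc=snap('scene'); u,v=proj(sc,(.5993,-.0658,.1)).astype(int); print(u,v)
a=cv2.resize(sc['frame'][max(v-45,0):v+45,u-60:u+60],None,fx=4,fy=4,interpolation=cv2.INTER_CUBIC)
b=d['frame'][:, 160:480]; b=cv2.resize(b,(288,360))
cv2.imwrite('pics/i1.png',np.hstack([a,b])[:,:,::-1])
```

```text
13.6833 [ 0.5994 -0.0663  0.1595] [ 0.3154 -0.1093 -0.7705] [ 0.0583 -0.0869  0.0089] [ -16.9015   34.2221   89.5262   -0.0338   56.2962 -118.7872] 0.11163461722471278 -168.09552069835104
[317.6905 207.4111]
321 164
```

View pics/i1.png

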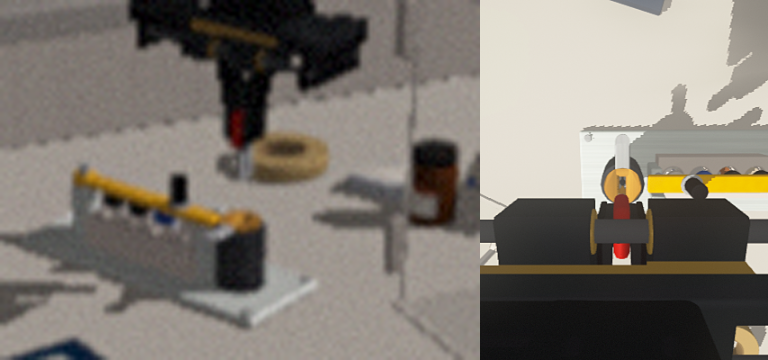

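The key hangs straight over the plug: the wrist view has the head at column 317 and the plug at 318, and the bar is shut. I'll descend into the keyway.

Request:
play_rows(
  motion=[
    [[0, 0, 0.012, 0, 0, 0], [0, 0, 0.024, 0, 0, 0], [0, 0, 0.03, 0, 0, 0], [0, 0, 0.033, 0, 0, 0], [0, 0, 0.036, 0, 0, 0], [0, 0, 0.038, 0, 0, 0], [0, 0, 0.04, 0, 0, 0], [0, 0, 0.04, 0, 0, 0]],
  ],
)

```text
time_s: 14.4
position: [0.5997, -0.0662, 0.1194]
tcp_rot: [[-0.978, -0.207, -0.001], [-0.207, 0.978, 0.0], [0.001, 0.0, -1.0]]
force: [-1.1, 0.2, -1.1]
opening: 0.111
grasp_force: 30.0
```

Request:
play_rows(
  motion=[
    [[0, 0, 0.002, 0, 0, 0], [0, 0, 0.004, 0, 0, 0], [0, 0, 0.006, 0, 0, 0], [0, 0, 0.008, 0, 0, 0], [0, 0, 0.01, 0, 0, 0], [0, 0, 0.011, 0, 0, 0], [0, 0, 0.011, 0, 0, 0]],
  ],
)

```text
time_s: 14.98
position: [0.5981, -0.0653, 0.1089]
tcp_rot: [[-0.978, -0.207, -0.004], [-0.207, 0.978, 0.001], [0.004, 0.002, -1.0]]
force: [-5.4, 2.6, 7.1]
opening: 0.111
grasp_force: 30.0
```

Request:
play_rows(
  motion=[
    [[0.0008, 0.0004, 0, 0, 0, 0], [0.0015, 0.0007, 0.002, 0, 0, 0], [0.0015, 0.0007, 0.004, 0, 0, 0], [0.0015, 0.0007, 0.006, 0, 0, 0], [0.0015, 0.0007, 0.008, 0, 0, 0], [0.0015, 0.0007, 0.01, 0, 0, 0], [0.0015, 0.0007, 0.01, 0, 0, 0]],
  ],
)

```text
time_s: 15.57
position: [0.5976, -0.0654, 0.0987]
tcp_rot: [[-0.978, -0.207, -0.001], [-0.207, 0.978, 0.001], [0.001, 0.001, -1.0]]
force: [-3.3, 2.2, 3.3]
opening: 0.11
grasp_force: 30.0
```

Request:
play_rows(
  motion=[
    [[0.0004, 0.0003, 0.002, 0, 0, 0], [0.0008, 0.0006, 0.004, 0, 0, 0], [0.0008, 0.0006, 0.006, 0, 0, 0], [0.0008, 0.0006, 0.0075, 0, 0, 0], [0.0008, 0.0006, 0.0085, 0, 0, 0], [0.0008, 0.0006, 0.0085, 0, 0, 0]],
  ],
)

```text
time_s: 16.07
position: [0.5978, -0.0654, 0.0923]
tcp_rot: [[-0.978, -0.207, 0.001], [-0.207, 0.978, -0.0], [-0.001, -0.001, -1.0]]
force: [-5.7, 1.9, 16.3]
opening: 0.112
grasp_force: 30.0
```

Request:
play_rows(
  motion=[
    [[0.0005, 0, 0.001, 0, 0, 1.5], [0.0005, 0, 0.002, 0, 0, -1.5], [0.0005, 0, 0.003, 0, 0, 1.5], [0.0005, 0, 0.003, 0, 0, -1.5], [0.0005, 0, 0.003, 0, 0, 0], [0.0005, 0, 0.003, 0, 0, 0]],
  ],
)

```text
time_s: 16.57
position: [0.5978, -0.0655, 0.092]
tcp_rot: [[-0.978, -0.207, 0.003], [-0.207, 0.978, -0.001], [-0.003, -0.002, -1.0]]
force: [-8.7, 2.4, 30.7]
opening: 0.108
grasp_force: 30.0
```

Run:
```python
from h import *
s=bot.read_state(); print(s['position'],s['force'],s['moment'])
```

```text
[ 0.5978 -0.0655  0.092 ] [-8.7408  2.363  30.6745] [0.6085 1.5444 0.0654]
```

Request:
play_rows(
  motion=[
    [[0.0003, 0, -0.0015, 0, 0, 0], [0.0003, 0, -0.0015, 0, 0, 5], [0.0003, 0, -0.0015, 0, 0, 10], [0.0003, 0, -0.0015, 0, 0, 15], [0.0003, 0, -0.0015, 0, 0, 20], [0.0003, 0, -0.0015, 0, 0, 25], [0.0003, 0, -0.0015, 0, 0, 30], [0.0003, 0, -0.0015, 0, 0, 30]],
  ],
)

```text
time_s: 17.23
position: [0.5975, -0.0654, 0.0921]
tcp_rot: [[-0.95, 0.312, 0.003], [0.312, 0.95, -0.001], [-0.003, 0.0, -1.0]]
force: [-6.3, 2.4, 23.1]
opening: 0.116
grasp_force: 30.0
```

Run:
```python
from h import *
s=bot.read_state(); print(s['position'],s['force'],s['moment'],np.degrees(np.arctan2(s['tcp_rot'][1,0],s['tcp_rot'][0,0])))
```

```text
[ 0.5975 -0.0654  0.0921] [-6.3238  2.3518 23.1188] [0.6211 1.0729 0.0807] 161.80781641965473
```

Request:
play_rows(
  motion=[
    [[0.0005, 0, -0.0005, 0, 0, 5], [0.001, 0, -0.0005, 0, 0, 10], [0.001, 0, -0.0005, 0, 0, 15], [0.001, 0, -0.0005, 0, 0, 20], [0.001, 0, -0.0005, 0, 0, 25], [0.001, 0, -0.0005, 0, 0, 30], [0.001, 0, -0.0005, 0, 0, 35], [0.001, 0, -0.0005, 0, 0, 35]],
  ],
)

```text
time_s: 17.9
position: [0.5973, -0.0651, 0.0922]
tcp_rot: [[-0.599, 0.801, 0.005], [0.801, 0.599, -0.001], [-0.003, 0.003, -1.0]]
force: [-3.7, 3.0, 19.6]
opening: 0.107
grasp_force: 30.0
```

Run:
```python
from h import *
s=bot.read_state(); print(s['position'],s['force'],s['moment'],np.degrees(np.arctan2(s['tcp_rot'][1,0],s['tcp_rot'][0,0])))
```

```text
[ 0.5973 -0.0651  0.0922] [-3.7434  2.9669 19.6365] [0.5314 0.6807 0.101 ] 126.80760313977855
```

Request:
play_rows(
  motion=[
    [[0.0004, 0, 0, 0, 0, 5], [0.0008, 0, 0, 0, 0, 10], [0.0008, 0, 0, 0, 0, 15], [0.0008, 0, 0, 0, 0, 20], [0.0008, 0, 0, 0, 0, 25], [0.0008, 0, 0, 0, 0, 29], [0.0008, 0, 0, 0, 0, 33], [0.0008, 0, 0, 0, 0, 33]],
  ],
)

```text
time_s: 18.57
position: [0.5978, -0.0647, 0.0922]
tcp_rot: [[-0.068, 0.998, 0.007], [0.998, 0.068, -0.001], [-0.002, 0.007, -1.0]]
force: [-2.2, 2.7, 18.1]
opening: 0.114
grasp_force: 30.0
```

Run:
```python
from h import *
s=bot.read_state(); print(s['position'],s['force'],s['moment'],np.degrees(np.arctan2(s['tcp_rot'][1,0],s['tcp_rot'][0,0])))
```

```text
[ 0.5978 -0.0647  0.0922] [-2.1807  2.6624 18.0717] [0.4969 0.4712 0.2962] 93.89403884571415
```

Request:
play_rows(
  motion=[
    [[0, 0, 0, 0, 0, 1], [0, 0, 0, 0, 0, 2], [0, 0, 0, 0, 0, 3], [0, 0, 0, 0, 0, 3]],
  ],
)

```text
time_s: 18.9
position: [0.5978, -0.0647, 0.0922]
tcp_rot: [[-0.019, 1.0, 0.007], [1.0, 0.019, -0.002], [-0.002, 0.007, -1.0]]
force: [-2.5, 3.1, 18.3]
opening: 0.117
grasp_force: 30.0
```

Run:
```python
from h import *
snap('wrist');d=snap('wrist','f1.png'); s=bot.read_state(); print(s['time_s'],s['position'],s['force'],s['moment'],s['opening'],np.degrees(np.arctan2(s['tcp_rot'][1,0],s['tcp_rot'][0,0])))
for n,p in (('knob',(.5843,-.0012,.092)),('tongue end exp',(.5975-.0105+0.0,-.065+.049,.07))): print(n,proj(d,p))
```

```text
19.0 [ 0.5979 -0.0647  0.0922] [-2.7466  3.2085 17.2453] [0.5351 0.4672 0.5532] 0.11512195205689295 91.1045024433278
knob [290.488  133.9557]
tongue end exp [298.3191 159.1517]
```

View pics/f1.png

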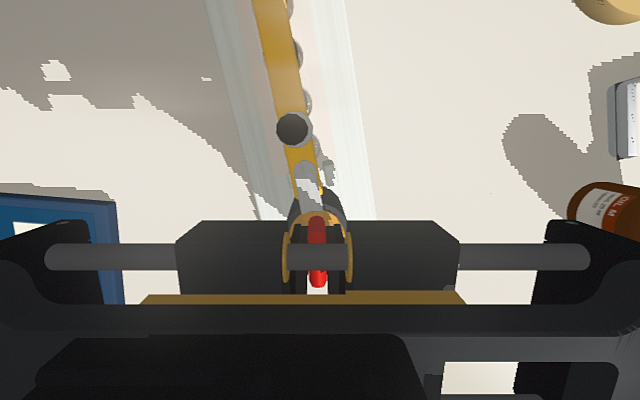

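The tongue lies over the end of the shut bar at about (303,170), with the knob at (292,130). The turning moment rose from 0.30 to 0.55 N m over the last 3°, so the plug is at its stop and the key is still gripped.

```bash
python3 -c "
from rig import bot
print(bot.hand_in())"
```

```text
the job is handed in; nothing more can be done
None
```

I handed the job in at about 19 s of the 64 s allowed: the keeper bar is snapped shut against its stop, and the key is fully home, turned clockwise to its stop and still gripped; no verdict on the judging came back.

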